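# Load the drive modules and start the control unit

## Task

Take the two slab-shaped drive modules out of their wooden stands and slide each one, upright and fully home, into the bay of the black control unit whose slot matches its length; let them down gently, never dropping or ramming them. When both are in, turn the start key on the control unit clockwise to its stop, then let it spring back by itself. Leave the spray can, mug, hammer and tape measure where they are.

Things in the scene. Friction and masses are not known exactly. Their poses are not given: they have to be found in the camera images.
- long_module: Loose aluminium slab module with dark fins, thickness 14 (its x) by length 140 (its y), slab 75 high, with a black plastic grip tab on top, centred: 12 thick (x), 56 long (y), 40 high, so 115 high overall. Same either way round. About 0.40 kg. Origin: centre of its underside, z up. It starts upright in a wooden stand, and is the longer of the two modules.
- short_module: Loose aluminium slab module with dark fins, thickness 14 (its x) by length 100 (its y), slab 75 high, with a black plastic grip tab on top, centred: 12 thick (x), 56 long (y), 40 high, so 115 high overall. Same either way round. About 0.29 kg. Origin: centre of its underside, z up. It starts upright in a wooden stand, and is the shorter of the two modules.
- long_bay: Dark steel bay fixed on the control unit's case, outside 50 (x) by 158 (y) by 70 high, with one slot open at the top, 17 wide (x), 144 long (y), centred, 60 deep, a bright 5 mm lead-in slope round its mouth. For the long module. Origin: centre of underside, 40 over the table, 10 under the slot's floor. The bays stand side by side, slots parallel, 74 apart; which is nearer the robot varies.
- short_bay: Dark steel bay fixed on the control unit's case, outside 50 (x) by 158 (y) by 70 high, with one slot open at the top, 17 wide (x), 104 long (y), centred, 60 deep, a bright 5 mm lead-in slope round its mouth. For the short module. Origin: centre of underside, 40 over the table, 10 under the slot's floor. The bays stand side by side, slots parallel, 74 apart; which is nearer the robot varies.
- control_unit: Fixed black case, 160 (x) by 220 (y) by 40 high, carrying both bays and, at its -y end, a black key tower 60 (x) by 56 (y) that reaches 125 over the table, centred 82 from the origin along -y. Bays are centred 28 along +y from the origin, at +37 and -37 in x. Origin: centre of underside, on the table.
- key (a joint): Start key on the tower: turns about the vertical, 0 at rest, grows clockwise seen from above to its stop at 1.0 rad; a spring (about 0.15 N m at the stop) takes it back to 0.
- key_grip (a point): Where to grip the key: on its axis, 153 over the table. The key is an upright black bar, 44 long (this point's x) by 12 thick (its y), from 133 to 165 over the table. The point turns with the key.
- stand_a: Fixed wooden stand holding the long module at the start: 66 (x) by 150 (y) by 38 high, with a groove along y, 18 wide, open at the ends, its floor 14 over the table. Origin: centre of underside, on the table.
- stand_b: Fixed wooden stand holding the short module at the start: 66 (x) by 150 (y) by 38 high, with a groove along y, 18 wide, open at the ends, its floor 14 over the table. Origin: centre of underside, on the table.
- spray_can: Loose spray can, 60 diameter, 150 high, standing beside the long module's stand, centre about 105 from it. Leave alone. Origin: centre of underside.
- mug: Loose white mug, 72 diameter, 85 high, handle at its +y, standing beside the short module's stand, centre about 105 from it. Leave alone. Origin: centre of underside.
- hammer: Loose hammer lying on the table, 250 long along its x, under 40 high. Leave alone. Origin: underside, near mid-length.
- tape_measure: Loose grey tape measure, 70 (x) by 40 (y) by 65 high. Leave alone. Origin: centre of underside.

How it is judged:
On the way, in this order (a step that is already met when the one before it is completed fails the run):
1. both modules fully home in the bays of their length, and let go (z of long_module in the frame of long_bay below 0.013 m and horizontal distance between long_module and long_bay below 0.006 m and angle between the z axis of long_module and the z axis of long_bay, either way round below 0.06 rad and angle between the y axis of long_module and the y axis of long_bay, either way round below 0.12 rad and z of short_module in the frame of short_bay below 0.013 m and horizontal distance between short_module and short_bay below 0.006 m and angle between the z axis of short_module and the z axis of short_bay, either way round below 0.06 rad and angle between the y axis of short_module and the y axis of short_bay, either way round below 0.12 rad and contact force between each of long_module, short_module and the fingers below 0.1 N), for 0.2 s.
2. the key turned clockwise to its stop (value of joint key above 0.9 rad), for 0.1 s.
At the end, for the whole second after the job is handed in: Both modules stand in the bays of their own length, undersides within 3 mm of the slot floors, centred within 6 mm, upright within 0.06 rad and at rest; the key has sprung back to within 0.1 rad of its rest position, after having been turned to within 0.1 rad of its stop once both modules were in (z of long_module in the frame of long_bay below 0.013 m and horizontal distance between long_module and long_bay below 0.006 m and angle between the z axis of long_module and the z axis of long_bay, either way round below 0.06 rad and angle between the y axis of long_module and the y axis of long_bay, either way round below 0.12 rad and z of short_module in the frame of short_bay below 0.013 m and horizontal distance between short_module and short_bay below 0.006 m and angle between the z axis of short_module and the z axis of short_bay, either way round below 0.06 rad and angle between the y axis of short_module and the y axis of short_bay, either way round below 0.12 rad and linear speed of each of long_module, short_module below 0.02 m/s and value of joint key below 0.1 rad); the robot touches nothing.
It fails at once if the spray can, mug, hammer or tape measure is shifted by more than 25 mm (distance of any of spray_can, mug, hammer, tape_measure from where it was at the start of the episode above 0.025 m).
It fails at once if the spray can or mug is tipped (angle between any of spray_can, mug's own z axis and vertical above 0.35 rad).
It fails at once if the long module is dropped or rammed in: it moves faster than 0.4 m/s inside its bay, or meets a bay or the case with over 60 N (contact force between long_module and long_bay above 60 N or contact force between long_module and short_bay above 60 N or contact force between long_module and control_unit above 60 N or (horizontal distance between long_module and long_bay below 0.03 m and z of long_module in the frame of long_bay below 0.065 m and linear speed of long_module above 0.4 m/s)).
It fails at once if the short module is dropped or rammed in: it moves faster than 0.4 m/s inside its bay, or meets a bay or the case with over 60 N (contact force between short_module and long_bay above 60 N or contact force between short_module and short_bay above 60 N or contact force between short_module and control_unit above 60 N or (horizontal distance between short_module and short_bay below 0.03 m and z of short_module in the frame of short_bay below 0.065 m and linear speed of short_module above 0.4 m/s)).
It also fails if it takes over 72 s, if anything falls off the work surface, if the arm or the gripper's body presses on something with over 40 N, if the wrist force passes 120 N, or if a joint passes its speed limit or range.

## Robot

A 6-joint arm with a two-finger parallel gripper is mounted at the origin on the work surface. World frame = base frame: x ahead of the robot, y to its left, z up, the work surface at z = 0. Lengths are in m, angles in rad, forces in N, time in s.
With the tool pointing down it reaches from about 0.25 to 0.775 m from the base axis. Payload 4 kg.
Tool frame: the origin (TCP) lies midway between the tips of the shut fingers; the grasp point (between the pads) lies 19 mm behind it; z points along the fingers, y is the line along which they close (so a half turn about z gives the same grasp; the last joint's range is limited). The gripper opens to 85 mm and grips with 20 to 120 N. Pads are 22 mm wide; open, the fingers measure 114 mm over their backs; the gripper's body (76 mm by 85 mm) begins 54 mm behind the grasp point. The pads swing forward as they close: fully open they stand 13 mm farther back than shut.
Start: joints at [1.048, 0.087, 1.371, -0, 1.684, -0.103], TCP at [0.224, 0.502, 0.231] pointing down, gripper open.
Joint ranges: [-3.1, 3.1], [-0.76, 2.03], [0.27, 2.55], [-1.08, 4.22], [0.17, 2.65], [-2.57, 2.57]. Speed limits (rad/s): [2.79, 2.79, 3.14, 3.14, 3.14, 3.14].

## Interface

Orientations are given as a unit quaternion [w, x, y, z].
In Python, from workcell import bot gives the robot as it stands. The module is installed in compiled form; this text tells all that it offers.
- The arm moves only by the shell command python3 -m crank 'ROWS'. ROWS is JSON, a list of rows, each a list of 7 numbers: the shift along the world's x, y, z in mm, then the turn, a rotation vector about the world's x, y, z in rad, then the finger opening in mm, from 0 to 85.4. A call has 1 to 10 rows; each row shifts and turns the commanded pose from where the row before left it; what a row does not reach is not made up. A row lasts 1/8 s, in which the tool goes at most 62.5 mm and 10.7 degrees, less where a joint would pass 70% of its speed; a pose out of reach is approached as far as the arm can. A call with a gripper value outside its range is refused whole. The fingers move at their own pace and stop on an object; the grip force is fixed at half the most. Time passes only in rows, so rows that do not move let the fingers close. It gives the time, the measured TCP pose, the force, the opening and the grip force at its end, in the units of the state.
- bot.read_state(): the state, without advancing time (a new reading comes with each control period).
- bot.snapshot(name): name is "scene" or "top" or "wrist"; returns a dict with "img" (480x640x3 uint8, blue, green, red), "fx", "fy", "cx", "cy" (pixels), "rvec" (rotation vector, rad) and "tvec" (3), from world to camera coordinates, as OpenCV has them. Camera axes: x right, y down, z forward; pixel columns grow to the right and rows downward; lengths in m; the calibration is good to about 2 mm. A picture is of the moment at which its call begins. There is no depth.
- bot.close_job(): hands the job in; it is judged then, once.
The state is a dict: "time_s": time; "joint_pos": joint angles; "qvel": joint speeds; "effort": joint torques, N m; "position": TCP position; "orientation": TCP orientation; "wrist_force": force on the tool from outside, world axes, zero at the start; "ft_torque": the same for the moment, N m; "width": opening from 0.0 (shut) to 1.0 (fully open); "finger_force": force on a finger pad.
Only numpy, scipy, OpenCV 4.12 (cv2) and the standard library are available. Lean on these libraries where they do the work, as an engineer would, in place of code of your own. Each camera call takes 0.05 s, during which the arm holds its last target. There are 200 camera calls.

## Working session

There is one attempt and no reset: what is moved stays moved. The work goes in short steps, Python scripts to look and compute and a shell command to move; the robot and the scene stay as the last step left them, time stands still between calls to the robot, and variables do not carry over. Pictures are saved under pics/ and viewed, at most 10 in all, crops included, and the job is handed in when it is done.

```bash
mkdir -p pics; cat > h.py <<'E'
import numpy as np, cv2, json
from workcell import bot
def snap(cam,name):
    s=bot.snapshot(cam); cv2.imwrite(f'pics/{name}.png',s['img'])
    np.savez(f'pics/{name}.npz',**{k:np.array(s[k]) for k in s}); return s
def load(name): return np.load(f'pics/{name}.npz')
def ray(s,u,v,z):
    R=cv2.Rodrigues(np.array(s['rvec'],float))[0]; t=np.array(s['tvec'],float).ravel()
    c=-R.T@t; d=R.T@np.array([(u-s['cx'])/s['fx'],(v-s['cy'])/s['fy'],1.])
    return c+d*(z-c[2])/d[2]
def proj(s,P):
    K=np.array([[s['fx'],0,s['cx']],[0,s['fy'],s['cy']],[0,0,1]],float)
    return cv2.projectPoints(np.array(P,float).reshape(-1,1,3),np.array(s['rvec'],float),np.array(s['tvec'],float),K,None)[0].reshape(-1,2)
E
python3 - <<'E'
from h import *
for c in('top','scene'):
    s=snap(c,c+'0'); R=cv2.Rodrigues(np.array(s['rvec'],float))[0]
    print(c,s['fx'],s['cx'],s['cy'],-R.T@np.array(s['tvec']).ravel()); print(R)
print(bot.read_state())
E
```

```text
top 566.7752406949472 328.2019717136807 248.835445756366 [ 0.35800442 -0.00713586  1.16488125]
[[ 0.01179747 -0.99962917  0.02454247]
 [-0.98063965 -0.01636425 -0.19513607]
 [ 0.19546533 -0.0217652  -0.98046906]]
scene 470.3265046248645 316.6750255068952 237.61230955198315 [ 0.84160947 -0.34890109  0.87483204]
[[ 0.75516562  0.65553169  0.00175708]
 [ 0.56180634 -0.6458092  -0.51701462]
 [-0.33778473  0.39141881 -0.85597476]]
{'time_s': 0.1, 'joint_pos': array([ 1.04792236e+00,  8.78789315e-02,  1.37217577e+00, -4.07808794e-06,
        1.68358823e+00, -1.03122829e-01]), 'qvel': array([-0.00091719, -0.00076243, -0.00177645, -0.00244094,  0.00018216,
       -0.00106738]), 'effort': array([ 1.66203197e-03, -3.53012395e+01, -3.14219677e+01, -2.16614299e-04,
        7.92435429e-03,  3.55069297e-06]), 'position': array([0.22392456, 0.50183843, 0.2302205 ]), 'orientation': array([-3.13725490e-04,  2.08338312e-01,  9.78056285e-01, -9.75956174e-04]), 'wrist_force': array([ 0.146285  ,  0.17148945, -0.12354983]), 'ft_torque': array([-0.00524849, -0.02493616,  0.04088764]), 'finger_force': 0.0, 'width': 0.9980341505628098}
```

View pics/top0.png

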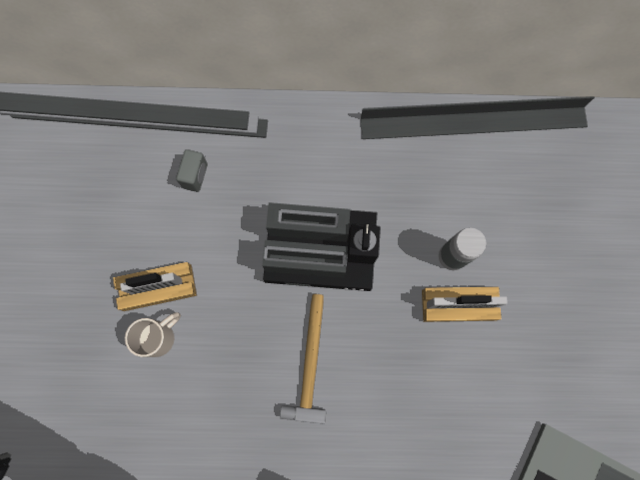

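View pics/scene0.png

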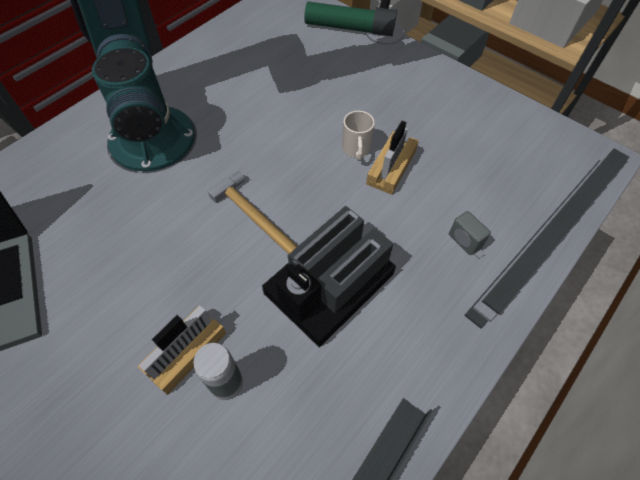

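```bash
python3 - <<'E'
from h import *
a=cv2.imread('pics/top0.png')
def c(u,v,w,h,W,H): 
    return cv2.convertScaleAbs(cv2.resize(a[v:v+h,u:u+w],(W,H),interpolation=cv2.INTER_CUBIC),alpha=1.6,beta=15)
m=np.zeros((600,800,3),np.uint8)
m[:, :520]=c(255,195,130,150,520,600)   # x4
m[:230,520:]=c(110,255,93,77,280,230)   # x3
m[240:480,520:]=c(418,275,93,80,280,240) # x3
cv2.imwrite('pics/z1.png',m)
E
```

```text
(no output)
```

View pics/z1.png

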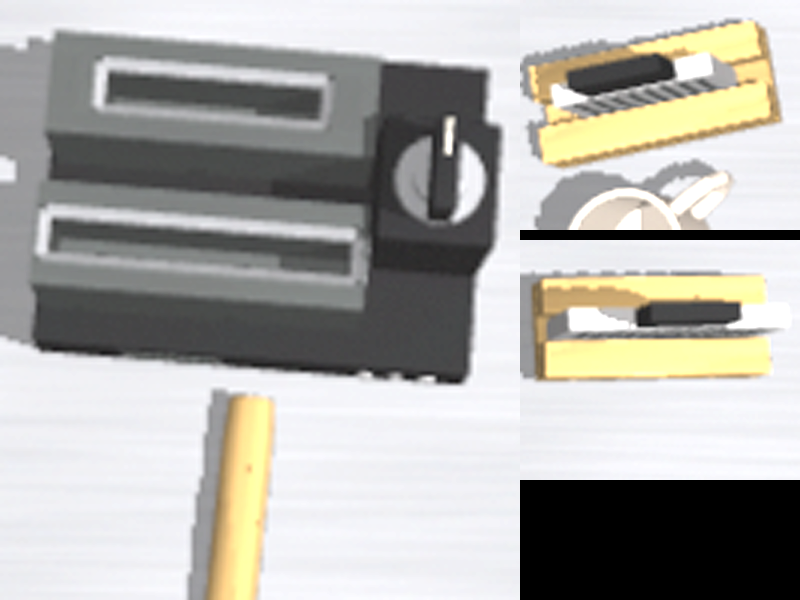

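```bash
python3 - <<'E'
from h import *
from scipy.optimize import least_squares
s=load('top0')
def fit(obs,pts,x0):
    pts=np.array(pts,float)
    def W(p):
        c,n=np.cos(p[2]),np.sin(p[2]); q=pts.copy(); q[:,0]=p[0]+c*pts[:,0]-n*pts[:,1]; q[:,1]=p[1]+n*pts[:,0]+c*pts[:,1]; return q
    r=least_squares(lambda p:(proj(s,W(p))-obs).ravel(),x0)
    return r.x, np.abs(r.fun).max()
T=lambda L,ox,oy,px,py,k:np.array([[ox+(x-px+.5)/k-.5,oy+(y-py+.5)/k-.5] for x,y in L])
rect=lambda cx,cy,w,l,z:[[cx+w/2,cy+l/2,z],[cx+w/2,cy-l/2,z],[cx-w/2,cy-l/2,z],[cx-w/2,cy+l/2,z]]
o=T([(37,205),(368,230),(364,284),(35,255),(95,55),(335,76),(330,130),(92,109)],255,195,0,0,4)
m=rect(-.037,.028,.027,.154,.11)+rect(.037,.028,.027,.114,.11)
p,e=fit(o,m,[.45,0,0]); print('cu',p,e)
c,n=np.cos(p[2]),np.sin(p[2])
for nm,x,y in(('long',-.037,.028),('short',.037,.028),('key',0,-.082)): print(nm,p[0]+c*x-n*y,p[1]+n*x+c*y)
# stands: top outline corners
o=T([(537,278),(766,276),(770,374),(538,377)],418,275,520,240,3)
print('A',fit(o,rect(0,0,.066,.150,.038),[.27,-.3,0]))
o=T([(529,67),(762,20),(781,120),(541,164)],110,255,520,0,3.01)
print('B',fit(o,rect(0,0,.066,.150,.038),[.3,.3,0]))
# tab tops
for nm,(u,v),z in(('A tab',T([(688,308)],418,275,520,240,3)[0],.129),('B tab',T([(620,71)],110,255,520,0,3.01)[0],.129)): print(nm,ray(s,u,v,z))
E
```

```text
cu [ 0.58976224 -0.01669191 -0.06540361] 0.9766036122035757
long 0.5546713453020524 0.013666434820479008
short 0.628513129298905 0.008830017121174316
key 0.5844029677474583 -0.09851658807854899
A (array([ 0.47591644, -0.30122381,  0.01847927]), np.float64(1.6628611183782027))
B (array([0.50283856, 0.31304235, 0.21351606]), np.float64(2.184156287014787))
A tab [ 0.4777914  -0.29956681  0.129     ]
B tab [0.5039618  0.30843986 0.129     ]
```

```bash
python3 -m crank '[[40,-27,0,0,0,-0.134,45],[40,-27,5,0,0,-0.134,45],[40,-27,5,0,0,-0.134,45],[40,-27,5,0,0,-0.134,45],[40,-28,5,0,0,-0.134,45],[40,-28,0,0,0,-0.134,45],[40,-28,0,0,0,-0.133,45],[0,0,0,0,0,0,45],[0,0,0,0,0,0,45]]'; python3 - <<'E'
from h import *
s=snap('wrist','w1'); print(bot.read_state()['position'],bot.read_state()['orientation']);R=cv2.Rodrigues(np.array(s['rvec'],float))[0]; print(-R.T@np.array(s['tvec']).ravel(),R)
E
```

```text
time_s: 1.23
position: [0.5038, 0.3103, 0.2507]
orientation: [-0.001, 0.627, 0.779, -0.001]
wrist_force: [-0.4, -0.2, 0.5]
width: 0.525
finger_force: 0.0
[0.50343937 0.31073347 0.25094271] [-4.24104619e-04  6.27035016e-01  7.78990889e-01 -3.23850680e-04]
[0.48965955 0.3782009  0.39306125] [[ 0.97735468  0.21160487 -0.00109603]
 [ 0.20386277 -0.94018194  0.27294301]
 [ 0.05672561 -0.26698557 -0.96202958]]
```

View pics/w1.png

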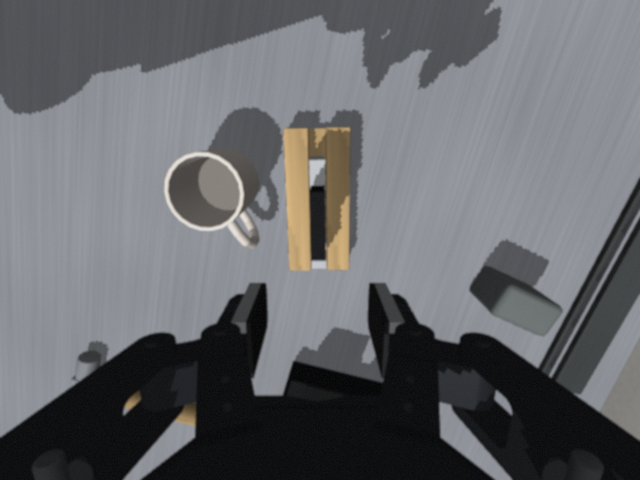

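```bash
python3 - <<'E'
from h import *
s=load('w1');g=cv2.cvtColor(s['img'],6)
print(g[145:280,316]); print(g[195,295:345]);print(g[230,295:345]);print(g[250,295:345]);print(s['fx'],s['cx'],s['cy'])
# prediction for tab corners with centre guess
th=.2135;c,n=np.cos(th),np.sin(th)
for z,l in((.129,.056),(.089,.056),(.089,.1)):
    P=[[.5034-n*y-c*0,.3104+c*y,z] for y in(-l/2,l/2)]; print(z,l,proj(s,P).round(1).tolist())
E
```

```text
[139 138 121 102  91  90  91  92  90  90  87  82  77  87 124 166 193 200
 198 199 198 199 198 199 197 199 199 198 192 174 147 135 127 119 116 114
 114 113 114 108  85  47  13   4  10   9  18  25  31  29  32  31  29  28
  31  29  28  32  31  26  29  32  29  30  30  31  30  27  30  28  32  28
  31  29  31  30  31  29  31  31  29  29  31  32  31  29  31  29  31  32
  32  30  31  29  28  31  30  34  30  30  31  30  31  30  29  31  32  30
  30  31  31  28  30  35  68 123 170 193 197 199 198 198 193 178 158 149
 148 148 147 147 147 145 147 146 145]
[172 171 170 169 167 171 169 168 167 166 166 165 160 138  93  45  30  29
  30  31  30  32  32  31  30  28  29  30  32  42  57  80 103 109 105 104
 103 103 100  99 100 100 100  98  98  98  97  98  97  97]
[176 174 174 172 173 175 175 177 175 174 172 171 169 160 134  87  41  30
  30  31  32  29  30  31  30  33  29  29  30  36  52  73  87  95  98  99
 100 102 102 100 101 101 111 135 157 169 173 175 176 172]
[162 160 162 166 170 175 178 179 180 178 175 174 173 167 148 107  60  33
  33  29  33  31  30  30  29  31  33  31  32  50  82 114 138 163 172 170
 168 167 163 160 159 162 165 170 174 178 178 180 178 175]
344.21214092954085 317.2393347717855 238.05784141044433
0.129 0.056 [[316.5, 264.3], [316.4, 195.9]]
0.089 0.056 [[316.6, 249.4], [316.6, 188.9]]
0.089 0.1 [[316.6, 271.6], [316.5, 163.4]]
```

```bash
python3 -m crank '[[0,3,-40,0,0,0,45],[0,1,-40,0,0,0,45],[0,0,-40,0,0,0,45],[0,0,-25,0,0,0,45],[0,0,-10,0,0,0,45],[0,0,0,0,0,0,0],[0,0,0,0,0,0,0],[0,0,0,0,0,0,0],[0,0,0,0,0,0,0],[0,0,0,0,0,0,0]]'
```

```text
time_s: 2.52
position: [0.5047, 0.3149, 0.0981]
orientation: [0.0, 0.627, 0.779, 0.001]
wrist_force: [-1.5, 1.4, 6.2]
width: 0.126
finger_force: 60.3
```

```bash
python3 -m crank '[[0,0,5,0,0,0,0],[0,0,15,0,0,0,0],[0,0,25,0,0,0,0],[0,0,30,0,0,0,0],[0,0,30,0,0,0,0],[0,0,30,0,0,0,0],[0,0,15,0,0,0,0],[0,0,0,0,0,0,0]]'
```

```text
time_s: 3.52
position: [0.5047, 0.3144, 0.2477]
orientation: [0.001, 0.628, 0.779, 0.001]
wrist_force: [0.3, -0.1, -2.2]
width: 0.135
finger_force: 59.2
```

```bash
python3 -m crank '[[8,-20,0,0,0,-0.035,0],[15,-37,0,0,0,-0.035,0],[16,-39,0,0,0,-0.035,0],[16,-39,0,0,0,-0.035,0],[16,-39,0,0,0,-0.035,0],[16,-39,0,0,0,-0.035,0],[15,-37,0,0,0,-0.035,0],[14,-36,0,0,0,-0.034,0],[8,-20,0,0,0,0,0],[0,0,0,0,0,0,0]]'; python3 -m crank '[[0,0,0,0,0,0,0],[0,0,0,0,0,0,0]]'; python3 - <<'E'
from h import *
s=snap('wrist','w2'); st=bot.read_state(); print(st['position'],st['orientation'])
a=s['img']; cv2.imwrite('pics/w2b.png',cv2.convertScaleAbs(a,alpha=1.5,beta=20))
E
```

```text
time_s: 4.78
position: [0.628, 0.0066, 0.2448]
orientation: [-0.001, 0.731, 0.683, -0.001]
wrist_force: [-1.6, 0.3, -2.8]
width: 0.129
finger_force: 59.2
time_s: 5.03
position: [0.6279, 0.0096, 0.2465]
orientation: [-0.0, 0.729, 0.684, 0.0]
wrist_force: [0.5, 0.3, -2.0]
width: 0.131
finger_force: 59.2
[0.62789055 0.00961232 0.2466194 ] [1.92151541e-05 7.29045227e-01 6.84465493e-01 2.12608363e-04]
```

View pics/w2b.png

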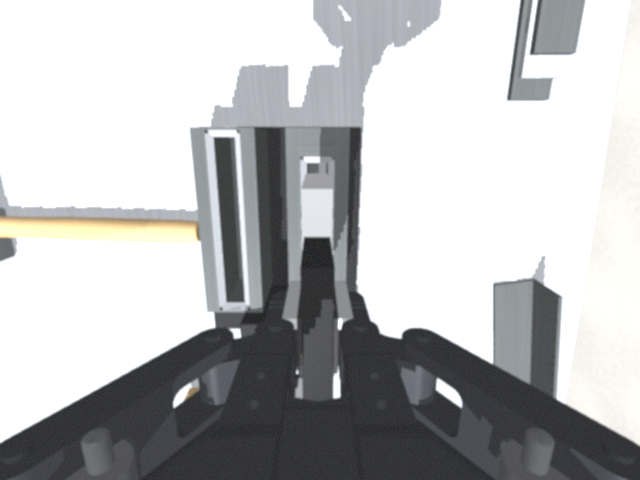

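```bash
cat >> h.py <<'E'
def cu(s,p,L):
    c,n=np.cos(p[2]),np.sin(p[2]); return proj(s,[[p[0]+c*x-n*y,p[1]+n*x+c*y,z] for x,y,z in L])
rect=lambda cx,cy,w,l,z:[[cx+w/2,cy+l/2,z],[cx+w/2,cy-l/2,z],[cx-w/2,cy-l/2,z],[cx-w/2,cy+l/2,z]]
E
python3 - <<'E'
from h import *
s=load('w2');a=cv2.convertScaleAbs(s['img'],alpha=1.3,beta=10)[120:320,185:370]
cv2.imwrite('pics/w2c.png',cv2.resize(a,None,fx=3,fy=3,interpolation=cv2.INTER_CUBIC))
p=[.58976,-.01669,-.0654]
print(((cu(s,p,rect(-.037,.028,.027,.154,.11)+rect(.037,.028,.027,.114,.11))-[185,120]+.5)*3-.5).round(0).tolist())
st=bot.read_state();x,y,z=st['position'];th=-.063
print(((cu(s,[x,y,th],rect(0,0,.014,.1,z-.007)+rect(0,0,.014,.1,z-.082))-[185,120]+.5)*3-.5).round(0).tolist())
E
```

```text
[[165.0, 35.0], [196.0, 575.0], [106.0, 575.0], [60.0, 35.0], [450.0, 115.0], [445.0, 513.0], [353.0, 513.0], [348.0, 115.0]]
[[444.0, 203.0], [437.0, 790.0], [355.0, 790.0], [347.0, 203.0], [429.0, 157.0], [426.0, 579.0], [367.0, 579.0], [363.0, 157.0]]
```

View pics/w2c.png

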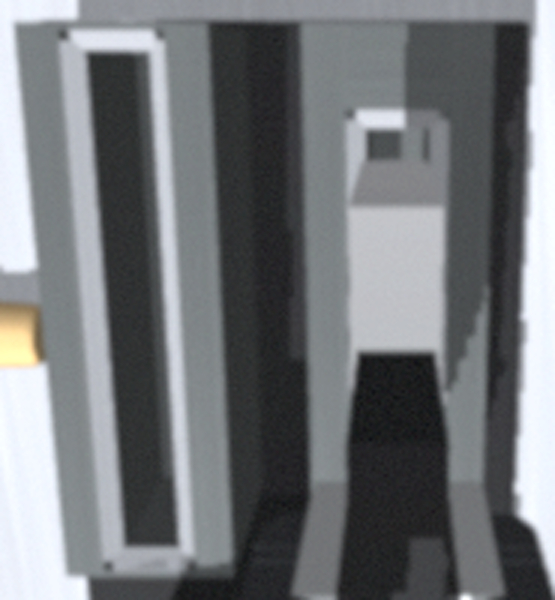

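```bash
python3 -m crank '[[0,1,-20,0,0,-0.002,0],[0,0,-20,0,0,0,0],[0,0,-8,0,0,0,0],[0,0,-5,0,0,0,0],[0,0,-5,0,0,0,0],[0,0,-4,0,0,0,0],[0,0,0,0,0,0,0]]'
```

```text
time_s: 5.95
position: [0.6281, 0.0092, 0.1842]
orientation: [-0.0, 0.73, 0.683, -0.0]
wrist_force: [-0.7, 0.3, -2.3]
width: 0.13
finger_force: 59.1
```

```bash
python3 -m crank '[[0,0,-6,0,0,0,0],[0,0,-8,0,0,0,0],[0,0,-8,0,0,0,0],[0,0,-8,0,0,0,0],[0,0,-6,0,0,0,0],[0,0,-5,0,0,0,0],[0,0,-3,0,0,0,0],[0,0,-2,0,0,0,0],[0,0,0,0,0,0,0]]'
```

```text
time_s: 7.08
position: [0.6282, 0.0093, 0.1384]
orientation: [0.0, 0.73, 0.683, 0.0]
wrist_force: [-0.6, -0.1, -3.6]
width: 0.132
finger_force: 59.1
```

```bash
python3 -m crank '[[0,0,-1,0,0,0,0],[0,0,-1,0,0,0,0],[0,0,-1,0,0,0,0],[0,0,-1,0,0,0,0],[0,0,0,0,0,0,0]]'
```

```text
time_s: 7.7
position: [0.6282, 0.0092, 0.1343]
orientation: [0.0, 0.73, 0.683, 0.0]
wrist_force: [0.5, -0.1, -0.9]
width: 0.129
finger_force: 59.3
```

```bash
python3 -m crank '[[0,0,-0.7,0,0,0,0],[0,0,-0.7,0,0,0,0],[0,0,0,0,0,0,0]]'
```

```text
time_s: 8.07
position: [0.6283, 0.0092, 0.1342]
orientation: [0.0, 0.73, 0.683, 0.0]
wrist_force: [-3.1, -0.6, 4.2]
width: 0.132
finger_force: 60.1
```

```bash
python3 -m crank '[[0,0,0,0,0,0,20],[0,0,0,0,0,0,45],[0,0,0,0,0,0,45],[0,0,0,0,0,0,45],[0,0,20,0,0,0,45],[0,0,40,0,0,0,45],[0,0,40,0,0,0,45],[0,0,20,0,0,0,45]]'; python3 -m crank '[[-19,-39,0,0,0,0.01,45],[-19,-39,0,0,0,0.01,45],[-19,-39,0,0,0,0.01,45],[-19,-39,0,0,0,0.01,45],[-19,-39,0,0,0,0.01,45],[-19,-39,0,0,0,0.01,45],[-19,-38,0,0,0,0.01,45],[-18,-37,0,0,0,0.012,45],[0,0,0,0,0,0,45],[0,0,0,0,0,0,45]]'; python3 - <<'E'
from h import *
s=snap('wrist','w3'); st=bot.read_state(); print(st['position'],st['orientation'])
a=cv2.convertScaleAbs(s['img'],alpha=1.3,beta=10)[100:340,220:420]
cv2.imwrite('pics/w3b.png',cv2.resize(a,None,fx=2.5,fy=2.5,interpolation=cv2.INTER_CUBIC))
x,y,z=st['position']
for z,l,w in((.129,.056,.012),(.089,.056,.012),(.089,.14,.014)): print(((cu(s,[x,y,.0182],rect(0,0,w,l,z))-[220,100]+.5)*2.5-.5).round(0).tolist())
E
```

```text
time_s: 9.07
position: [0.629, 0.0092, 0.2563]
orientation: [0.002, 0.73, 0.683, 0.002]
wrist_force: [-0.4, 0.2, 0.4]
width: 0.528
finger_force: 0.0
time_s: 10.32
position: [0.4773, -0.2995, 0.2529]
orientation: [-0.0, 0.702, 0.712, 0.0]
wrist_force: [0.5, 0.0, -0.2]
width: 0.528
finger_force: 0.0
[ 0.4775709  -0.2990377   0.25294325] [-3.39595068e-05  7.01508505e-01  7.12661016e-01  3.04914272e-04]
[[262.0, 239.0], [262.0, 409.0], [225.0, 409.0], [224.0, 239.0]]
[[260.0, 222.0], [260.0, 372.0], [228.0, 372.0], [226.0, 222.0]]
[[263.0, 99.0], [262.0, 476.0], [226.0, 476.0], [222.0, 99.0]]
```

View pics/w3b.png

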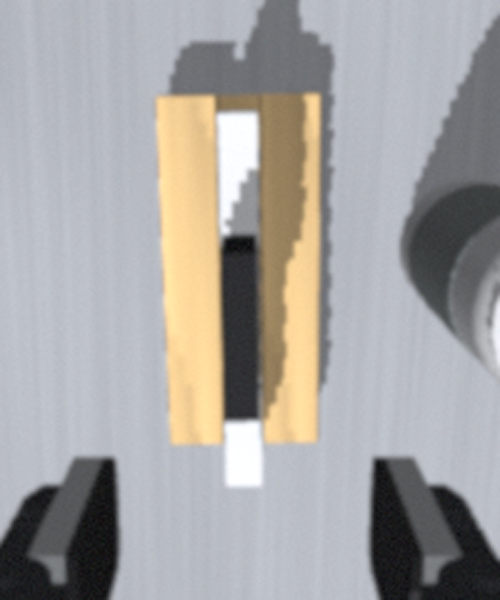

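```bash
python3 -m crank '[[-1,-4,-40,0,0,0.015,45],[0,0,-40,0,0,0,45],[0,0,-40,0,0,0,45],[0,0,-25,0,0,0,45],[0,0,-10,0,0,0,45],[0,0,0,0,0,0,0],[0,0,0,0,0,0,0],[0,0,0,0,0,0,0],[0,0,0,0,0,0,0],[0,0,0,0,0,0,0]]'
```

```text
time_s: 11.62
position: [0.477, -0.3041, 0.0997]
orientation: [0.001, 0.696, 0.718, 0.0]
wrist_force: [0.2, 1.9, 6.2]
width: 0.133
finger_force: 59.8
```

```bash
python3 -m crank '[[0,0,5,0,0,0,0],[0,0,20,0,0,0,0],[0,0,35,0,0,0,0],[0,0,40,0,0,0,0],[0,0,40,0,0,0,0],[0,0,20,0,0,0,0],[0,0,5,0,0,0,0],[0,0,0,0,0,0,0]]' && python3 -m crank '[[4,16,0,0,0,-0.012,0],[9,38,0,0,0,-0.012,0],[10,41,0,0,0,-0.012,0],[10,41,0,0,0,-0.012,0],[10,41,0,0,0,-0.012,0],[10,41,0,0,0,-0.012,0],[10,41,0,0,0,-0.012,0],[9,37,0,0,0,-0.013,0],[5,22,0,0,0,0,0],[0,0,0,0,0,0,0]]' && python3 -m crank '[[0,0,-10,0,0,0,0],[0,0,-10,0,0,0,0],[0,0,0,0,0,0,0]]'; python3 - <<'E'
from h import *
s=snap('wrist','w4'); st=bot.read_state(); print(st['position'],st['orientation'])
a=cv2.convertScaleAbs(s['img'],alpha=1.3,beta=10)[110:310,240:440]
cv2.imwrite('pics/w4b.png',cv2.resize(a,None,fx=3,fy=3,interpolation=cv2.INTER_CUBIC))
Z=lambda q:((q-[240,110]+.5)*3-.5).round(0).tolist()
p=[.58976,-.01669,-.0654]
print(Z(cu(s,p,rect(-.037,.028,.027,.154,.11)+rect(.037,.028,.05,.158,.11))))
x,y,z=st['position'];th=-.0655
print(Z(cu(s,[x,y,th],rect(0,0,.014,.14,z-.0107)+rect(0,0,.014,.14,z-.0857))))
E
```

```text
time_s: 12.62
position: [0.4757, -0.3036, 0.2613]
orientation: [-0.001, 0.696, 0.718, -0.0]
wrist_force: [-0.6, -0.3, -5.1]
width: 0.131
finger_force: 59.0
time_s: 13.88
position: [0.5525, 0.0158, 0.2604]
orientation: [-0.002, 0.729, 0.684, -0.001]
wrist_force: [-0.7, -1.0, -4.0]
width: 0.133
finger_force: 59.0
time_s: 14.25
position: [0.5522, 0.0135, 0.2407]
orientation: [-0.001, 0.731, 0.683, -0.001]
wrist_force: [-0.0, 0.4, -4.2]
width: 0.127
finger_force: 58.9
[0.55260542 0.01359667 0.24174635] [-0.00075154  0.7307867   0.68260507 -0.0007409 ]
[[295.0, 60.0], [289.0, 610.0], [197.0, 611.0], [188.0, 60.0], [636.0, 50.0], [580.0, 616.0], [410.0, 616.0], [437.0, 51.0]]
[[281.0, 87.0], [274.0, 904.0], [196.0, 904.0], [182.0, 88.0], [266.0, 89.0], [264.0, 675.0], [207.0, 675.0], [200.0, 89.0]]
```

View pics/w4b.png

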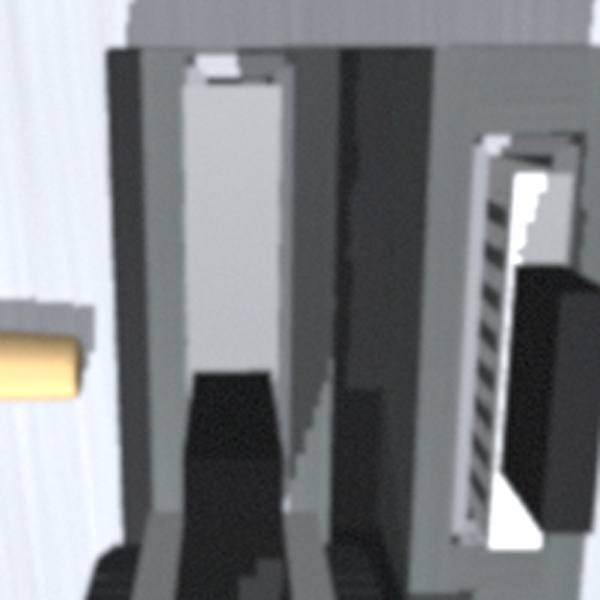

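```bash
python3 -m crank '[[1.5,0.7,-10,0,0,0,0],[0,0,-15,0,0,0,0],[0,0,-10,0,0,0,0],[0,0,-4,0,0,0,0],[0,0,0,0,0,0,0],[0,0,0,0,0,0,0]]'
```

```text
time_s: 15.05
position: [0.555, 0.015, 0.2046]
orientation: [0.0, 0.73, 0.683, 0.0]
wrist_force: [0.0, -0.7, -3.0]
width: 0.131
finger_force: 58.9
```

```bash
python3 -m crank '[[-0.6,-0.7,-4,0,0,0,0],[0,0,-4,0,0,0,0],[0,0,-4,0,0,0,0],[0,0,-4,0,0,0,0],[0,0,-4,0,0,0,0],[0,0,0,0,0,0,0]]'
```

```text
time_s: 15.8
position: [0.5538, 0.0143, 0.1833]
orientation: [-0.0, 0.73, 0.683, -0.0]
wrist_force: [0.4, 1.3, -3.1]
width: 0.127
finger_force: 59.0
```

Entered about 12 mm with no significant contact; lower on.

```bash
python3 -m crank '[[0,0,-6,0,0,0,0],[0,0,-8,0,0,0,0],[0,0,-8,0,0,0,0],[0,0,-8,0,0,0,0],[0,0,-6,0,0,0,0],[0,0,-4,0,0,0,0],[0,0,-2,0,0,0,0],[0,0,-1,0,0,0,0],[0,0,0,0,0,0,0]]'
```

```text
time_s: 16.92
position: [0.5542, 0.0142, 0.1411]
orientation: [0.0, 0.73, 0.683, 0.0]
wrist_force: [-0.6, -0.0, -3.8]
width: 0.129
finger_force: 59.0
```

```bash
python3 -m crank '[[0,0,-1,0,0,0,0],[0,0,-1,0,0,0,0],[0,0,-1,0,0,0,0],[0,0,0,0,0,0,0]]'
```

```text
time_s: 17.42
position: [0.554, 0.0143, 0.1378]
orientation: [-0.0, 0.73, 0.683, -0.0]
wrist_force: [-0.3, 0.6, -3.7]
width: 0.131
finger_force: 59.0
```

```bash
python3 -m crank '[[0,0,-1,0,0,0,0],[0,0,-1,0,0,0,0],[0,0,-0.8,0,0,0,0],[0,0,0,0,0,0,0]]'
```

```text
time_s: 17.92
position: [0.5542, 0.0143, 0.1357]
orientation: [0.0, 0.73, 0.683, 0.0]
wrist_force: [-1.3, 0.9, -0.9]
width: 0.13
finger_force: 59.5
```

```bash
python3 -m crank '[[0,0,-0.6,0,0,0,0],[0,0,0,0,0,0,0],[0,0,0,0,0,0,20],[0,0,0,0,0,0,40],[0,0,0,0,0,0,40],[0,0,0,0,0,0,40],[0,0,20,0,0,0,40],[0,0,40,0,0,0,40],[0,0,40,0,0,0,40],[0,0,20,0,0,0,40]]' && python3 -m crank '[[3,-11,0,0,0,0.175,40],[3,-11,0,0,0,0.175,40],[3,-11,0,0,0,0.175,40],[3,-13,0,0,0,0.175,40],[3,-13,0,0,0,0.175,40],[4,-13,0,0,0,0.175,40],[4,-13,0,0,0,0.175,40],[4,-13,0,0,0,0.175,40],[3,-13,0,0,0,0.171,40],[0,0,0,0,0,0,40]]' && python3 -m crank '[[0,0,0,0,0,0,40],[0,0,0,0,0,0,40]]'; python3 - <<'E'
from h import *
s=snap('wrist','w5'); t=snap('top','t5'); st=bot.read_state(); print(st['position'],st['orientation'],st['joint_pos'])
Z=lambda q:q.round(0).tolist()
p=[.5895,-.0155,-.0654]
print(Z(cu(s,p,rect(0,-.082,.044,.012,.165)+rect(-.037,.028,.027,.154,.11)+rect(-.037,.028,.014,.14,.125)+rect(.037,.028,.014,.1,.125)+rect(-.037,.028,.012,.056,.165))))
cv2.imwrite('pics/w5b.png',cv2.convertScaleAbs(s['img'],alpha=1.4,beta=10))
E
```

```text
time_s: 19.18
position: [0.555, 0.0142, 0.2577]
orientation: [0.002, 0.73, 0.683, 0.002]
wrist_force: [0.4, 0.5, -0.2]
width: 0.466
finger_force: 0.0
time_s: 20.42
position: [0.5841, -0.0974, 0.2541]
orientation: [-0.0, 0.035, 0.999, 0.0]
wrist_force: [0.4, -0.4, 0.4]
width: 0.467
finger_force: 0.0
time_s: 20.68
position: [0.584, -0.0962, 0.2546]
orientation: [0.0, 0.034, 0.999, 0.0]
wrist_force: [-0.2, -0.3, -0.9]
width: 0.468
finger_force: 0.0
[ 0.58401547 -0.09624963  0.25465986] [7.35553311e-05 3.34601054e-02 9.99440048e-01 7.46976702e-05] [-2.59208441e-01  1.78039901e-01  1.22344641e+00  1.81119075e-04
  1.73999640e+00 -1.76304155e+00]
[[324.0, 272.0], [307.0, 272.0], [306.0, 212.0], [324.0, 212.0], [538.0, 196.0], [355.0, 197.0], [356.0, 164.0], [544.0, 163.0], [543.0, 191.0], [366.0, 191.0], [367.0, 173.0], [546.0, 173.0], [504.0, 278.0], [386.0, 278.0], [387.0, 263.0], [506.0, 262.0], [518.0, 198.0], [436.0, 198.0], [438.0, 180.0], [521.0, 180.0]]
```

View pics/w5b.png

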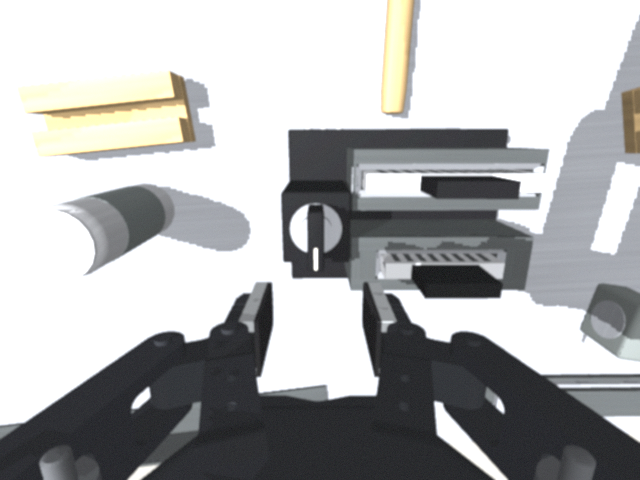

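```bash
python3 -m crank '[[0,-1,-40,0,0,0,40],[0,0,-40,0,0,0,40],[0,0,-25,0,0,0,40],[0,0,-12,0,0,0,40],[0,0,0,0,0,0,40],[0,0,0,0,0,0,0],[0,0,0,0,0,0,0],[0,0,0,0,0,0,0],[0,0,0,0,0,0,0]]'
```

```text
time_s: 21.9
position: [0.5851, -0.0977, 0.1396]
orientation: [0.002, 0.033, 0.999, -0.0]
wrist_force: [0.3, 0.7, 5.7]
width: 0.131
finger_force: 60.1
```

Gripped (12 mm). Turn clockwise in modest steps.

```bash
python3 -m crank '[[0,0,0,0,0,-0.1,0],[0,0,0,0,0,-0.13,0],[0,0,0,0,0,-0.13,0],[0,0,0,0,0,-0.13,0],[0,0,0,0,0,-0.13,0],[0,0,0,0,0,-0.13,0],[0,0,0,0,0,-0.1,0],[0,0,0,0,0,-0.08,0],[0,0,0,0,0,0,0]]'; python3 -c "
from workcell import bot;import numpy as np
s=bot.read_state();q=s['orientation'];print(2*np.arctan2(q[2],q[1])-np.pi/2,s['ft_torque'],s['wrist_force'])"
```

```text
time_s: 23.02
position: [0.5844, -0.0988, 0.1396]
orientation: [0.001, 0.478, 0.878, -0.001]
wrist_force: [-1.4, -0.7, 6.7]
width: 0.126
finger_force: 60.3
0.5735045760545114 [-0.21131824  0.35412477  0.11478635] [-1.35568664 -0.73280109  6.68757085]
```

```bash
python3 -m crank '[[0,0,0,0,0,-0.05,0],[0,0,0,0,0,-0.04,0],[0,0,0,0,0,-0.03,0],[0,0,0,0,0,0,0],[0,0,0,0,0,0,0]]'; python3 -c "
from workcell import bot;import numpy as np
s=bot.read_state();q=s['orientation'];print(2*np.arctan2(q[2],q[1])-np.pi/2,s['ft_torque'],s['wrist_force'])"
```

```text
time_s: 23.65
position: [0.5843, -0.0988, 0.1396]
orientation: [0.002, 0.529, 0.849, -0.001]
wrist_force: [-2.0, -1.5, 6.1]
width: 0.13
finger_force: 65.1
0.45698428188564266 [-0.25981758  0.48555857  1.17354803] [-1.98081822 -1.49299023  6.10731895]
```

```bash
python3 -m crank '[[0,0,0,0,0,0,85],[0,0,0,0,0,0,85],[0,0,0,0,0,0,85],[0,0,0,0,0,0,85],[0,0,20,0,0,0,85],[0,0,40,0,0,0,85],[0,0,40,0,0,0,85],[0,0,20,0,0,0,85],[0,0,0,0,0,0,85]]'; python3 - <<'E'
from h import *
s=snap('wrist','w6')
cv2.imwrite('pics/w6b.png',cv2.convertScaleAbs(s['img'],alpha=1.4,beta=10))
p=[.5895,-.0155,-.0654]
print(cu(s,p,rect(0,-.082,.044,.012,.165)+rect(-.037,.028,.014,.14,.125)+rect(.037,.028,.014,.1,.125)).round(0).tolist())
E
```

```text
time_s: 24.78
position: [0.585, -0.098, 0.2599]
orientation: [0.002, 0.53, 0.848, 0.001]
wrist_force: [0.6, -0.1, -0.2]
width: 0.995
finger_force: 0.0
[[346.0, 246.0], [338.0, 260.0], [284.0, 231.0], [292.0, 217.0], [406.0, -15.0], [307.0, 164.0], [292.0, 155.0], [389.0, -27.0], [475.0, 71.0], [400.0, 189.0], [385.0, 180.0], [459.0, 60.0]]
```

View pics/w6b.png

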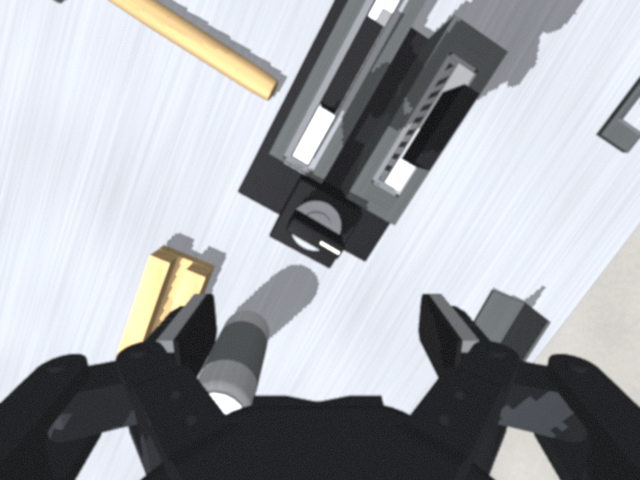

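The key bar, from (290,225) to (343,255), lies where it should at rest. Both modules sit home in their slots, so I am handing in.

```bash
python3 -m crank '[[0,0,0,0,0,0,85],[0,0,0,0,0,0,85]]'; python3 -c "
from workcell import bot; print(bot.close_job())"
```

```text
time_s: 25.08
position: [0.5835, -0.0976, 0.2556]
orientation: [-0.002, 0.53, 0.848, -0.0]
wrist_force: [-0.2, -0.0, 0.9]
width: 0.998
finger_force: 0.0
the job is handed in; nothing more can be done
None
```

I put both modules home in their matching bays, turned the key clockwise to its stop and let it spring back, and handed the job in at about 25 s; no verdict came back.

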